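# Close the light cover over the water sample

## Robot

A 6-joint arm with a two-finger parallel gripper is mounted at the origin on the work surface. World frame = base frame: x ahead of the robot, y to its left, z up, the work surface at z = 0. Lengths are in m, angles in rad, forces in N, time in s.
With the tool pointing down it reaches from about 0.35 to 0.875 m from the base axis. Payload 15.5 kg.
Tool frame: the origin (TCP) lies at the very end of the fingers, on their centre line; the grasp point (between the pads) lies 19 mm behind it; z points along the fingers, y is the line along which they close (so a half turn about z gives the same grasp; the last joint's range is limited). The gripper opens to 85 mm and grips with 20 to 120 N. Pads are 22 mm wide; open, the fingers measure 114 mm over their backs; the gripper's body (76 mm by 85 mm) begins 54 mm behind the grasp point. The pads swing forward as they close: fully open they stand 13 mm farther back than shut.
Start: joints at [-1.21, 0.494, 1.345, -0, 1.302, -0.096], TCP at [0.275, -0.561, 0.231] pointing down, gripper open.
Joint ranges: [-2.91, 2.91], [-0.82, 2.16], [0.22, 2.67], [-1.22, 4.37], [0.12, 2.79], [-3.08, 3.08]. Speed limits (rad/s): [1.89, 1.89, 2.57, 3.01, 3.01, 3.01].

## Interface

Orientations are given as a unit quaternion [x, y, z, w].
In Python, from station import manip gives the robot as it stands.
- The arm moves only by the tool nudge_tcp, called in YAML: its name, and indented under it one key for each argument. Schema: {"type":"object","properties":{"moves":{"type":"array","items":{"type":"number"},"minItems":7,"maxItems":35},"clamp_n":{"type":"number"},"only":{"type":"string"},"quiet":{"type":"boolean"},"lines":{"type":"string"}},"required":["moves"],"additionalProperties":false}. moves is one flat list of numbers that holds 1 to 5 rows one after another, with no inner brackets; each row has 7 numbers: the finger opening in m, then dx, dy, dz in shares of 75 cm (1.0 is 75 cm), then a rotation vector rx, ry, rz in a scale on which 1.0 is 2 rad; each row is the pose to reach, as a shift and turn from the pose commanded when the call began, along the tool's axes at that moment; what a row does not reach only later rows make up. A row lasts 1/10 s, in which the tool goes at most 0.05 m and 0.15 rad, less where a joint would pass 70% of its speed; a pose out of reach is approached as far as the arm can. The fingers move at their own pace and stop on an object; clamp_n is the grip in N (left out, the last holds). Time passes only in rows, so rows that do not move let the fingers close. The tool returns the time, the measured TCP pose, the force, the opening and the grip force at its end. only (a regular expression) keeps the lines of the reply that match it, lines (a string "A,B") keeps lines A to B, and quiet returns only ok. Input that does not fit is refused with a message, and nothing moves.
- manip.observe(): the state, without advancing time (a new reading comes with each control period).
- manip.snapshot(name): name is "scene" or "top" or "wrist"; returns a dict with "img" (480x640x3 uint8, blue, green, red), "fovy" (degrees; the focal length in pixels is half the picture's height over the tangent of half this angle, whatever the lens; pixels are square), "cx", "cy" (the principal point, pixels), "cam_to_world" (4x4, takes a point from camera to world coordinates); the wrist camera has in their place "hand_eye" (4x4, takes a point from camera to tool coordinates, whose origin is the TCP and whose axes are the flange's). Camera axes: x right, y up, looking along -z (the intrinsics and any distortion apply to the point x, -y, -z); pixel columns grow to the right and rows downward; lengths in m; the calibration is good to about 2 mm. The wrist camera is an equidistant fisheye: a pixel r from the principal point sees the ray r / f radians off the axis. A picture is of the moment at which its call begins: read the wrist's pose just before it. There is no depth.
- manip.finish_job(): hands the job in; it is judged then, once.
The state is a dict: "time": time; "joint_pos": joint angles; "dq": joint speeds; "joint_efforts": joint torques, N m; "ee_pos": TCP position; "orientation": TCP orientation; "wrist_force": force on the tool from outside, world axes, zero at the start; "ft_torque": the same for the moment, N m; "finger_gap": finger opening in m; "grasp_force": force on a finger pad.
Only numpy, scipy, OpenCV 4.12 (cv2) and the standard library are available. Lean on these libraries where they do the work, as an engineer would, in place of code of your own. Each camera call takes 0.05 s, during which the arm holds its last target. There are 200 camera calls.

## Task

Two identical water-test meters stand on the bench with their light covers open, and a sample vial stands in the well of one of them. Close the cover of the meter that holds the vial: lead it down gently by its tab until it lies fully shut, without letting it drop, and let go. Leave the other meter's cover open and the vial in its well.

Things in the scene. Friction and masses are not known exactly. Their poses are not given: they have to be found in the camera images.
- meter: the meter that holds the vial: white and black box 200 (x) x 140 (y) x 70 mm high, fixed. Origin: centre of its underside, z up; screen and keys at its -x end, round well in its black half at x 45, y 0. Hinge line of the cover: parallel to x at y +60, z 70 mm. Shut, the hollow cover spans x -5..95, y -60..60, z 72..104 mm. Stands left or right on the bench, yaw within 25 degrees
- tab (a point): grip point on the grey tab of that meter's cover: tab 14 mm wide (along the hinge), 10 mm thick, sticking out 50 mm from the cover's free edge; the point is 35 mm beyond the edge, 15 mm short of the tip. Shut, it lies at x 45, y -95, z 85 mm in the meter's frame, clear of the meter's side. Pinch it across the 14 mm, tool down: it pivots between the fingers as the cover swings
- cover (a joint): angle (rad) of that grey cover: 0 = shut on its stop, 1.6 = upright with the tab on top, 1.9 = fully open, leaning back to the meter's +y; starts at 1.3 to 1.8. Opening turns it about the meter's -x axis. About 0.2 kg; a stiff hinge holds it above about 1 rad; lower down it drops shut if let go (let go at most a few mm above the stop)
- vial: glass sample vial with a white cap, 24 mm in diameter, 64 mm high, standing in that meter's well with its cap 19 mm above the black deck; the hollow cover clears it. Origin: centre of its underside, z up. Other such vials, in a rack at the far edge, do not matter
- spare_cover: the open cover of the other, empty meter, to be left open; same shape. Origin: on its hinge line, midway along it, 70 mm above the bench (x 45, y 60 mm in its meter's frame); x along the hinge; cover reaches 120 mm, its tab 170 mm along its own -y. Its z points up when shut and tilts by the opening angle (1.3 to 1.8 rad at the start)

How it is judged:
At the end, for the whole second after the job is handed in: The cover of the meter with the vial lies shut and still (within 0.06 rad of its stop, about 9 mm at the tab), the other meter's cover still stands open (beyond 1.05 rad), and the vial stands upright in its well (value of joint cover below 0.06 rad and velocity of joint cover between -0.1 and 0.1 rad/s and angle between spare_cover's own z axis and vertical above 1.05 rad and horizontal distance between vial and meter below 0.06 m and angle between vial's own z axis and vertical below 0.17 rad); the robot touches nothing.
It fails at once if the cover drops or is slammed onto its stop (faster than 2 rad/s, about 0.3 m/s at the tab, within its last 0.2 rad) (value of joint cover below 0.2 rad and velocity of joint cover below -2 rad/s).
It fails at once if the other meter's cover is lowered (below 1.05 rad) (angle between spare_cover's own z axis and vertical below 1.05 rad).
It fails at once if the vial is taken out of its well or shifted by more than 15 mm (distance of vial from where it was at the start of the episode above 0.015 m).
It also fails if it takes over 32 s, if anything falls off the work surface, if the arm or the gripper's body presses on something with over 40 N, if the wrist force passes 120 N, or if a joint passes its speed limit or range.

## Working session

There is one attempt and no reset: what is moved stays moved. The work goes in short steps, Python scripts to look and compute and a tool call to move; the robot and the scene stay as the last step left them, time stands still between calls to the robot, and variables do not carry over. Pictures are saved under pics/ and viewed, at most 10 in all, crops included, and the job is handed in when it is done.

```bash
ls; mkdir -p pics; python3 - <<'E'
from station import manip
import cv2,pickle
d={}
for n in("scene","top"):
    s=manip.snapshot(n); d[n]=s; cv2.imwrite(f"pics/{n}0.png",s["img"]); print(n,s["fovy"],s["cx"],s["cy"],s["cam_to_world"],[k for k in s])
pickle.dump(d,open("s0.pkl","wb"))
print(manip.observe())
E
```

```text
pics
station.py
scene 49.277431543933936 320.28163138658584 233.22240939344024 [[-0.68186436 -0.44943293  0.57712306  1.03519996]
 [ 0.7313691  -0.40523277  0.54853044  0.49019573]
 [-0.01265847  0.79611333  0.60501514  0.61417645]
 [ 0.          0.          0.          1.        ]] ['img', 'fovy', 'cx', 'cy', 'cam_to_world']
top 52.10347075630974 314.33156580188876 230.01384190295624 [[ 0.00565346  0.99313238 -0.11685936  0.42303596]
 [-0.99969604  0.00841751  0.02317278 -0.0091996 ]
 [ 0.02399731  0.11669284  0.99287809  0.86958647]
 [ 0.          0.          0.          1.        ]] ['img', 'fovy', 'cx', 'cy', 'cam_to_world']
{'time': 0.1, 'joint_pos': array([-1.21050363e+00,  4.94122584e-01,  1.34605848e+00,  1.40177765e-05,
        1.30250607e+00, -9.54691337e-02]), 'dq': array([-0.00119064, -0.00365984, -0.00290591,  0.00100469,  0.00098699,
       -0.00015705]), 'joint_efforts': array([ 1.24667396e-03, -8.83591747e+01, -3.84563255e+01,  1.42719381e-05,
        5.23627969e-03, -4.99221699e-06]), 'ee_pos': array([ 0.2750025 , -0.56089097,  0.23076255]), 'orientation': array([ 9.74147587e-01,  2.25911883e-01, -6.55512000e-05, -5.43339632e-04]), 'wrist_force': array([-1.07223008,  0.21009176,  0.04046346]), 'ft_torque': array([-0.02987333,  0.01563099,  0.03083076]), 'grasp_force': 0.0, 'finger_gap': 0.0858429427196855}
```

View pics/scene0.png

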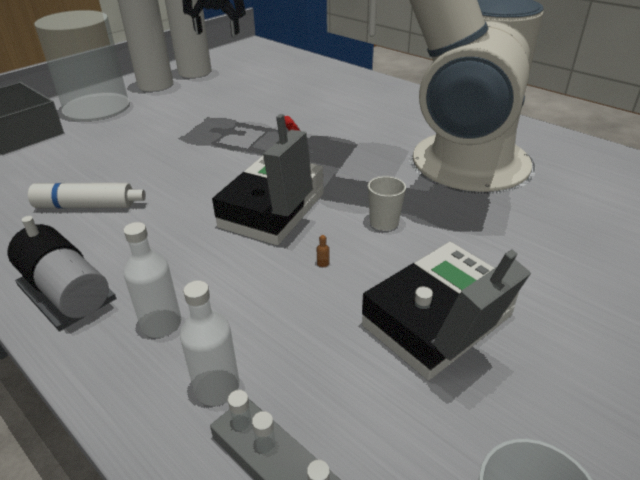

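View pics/top0.png

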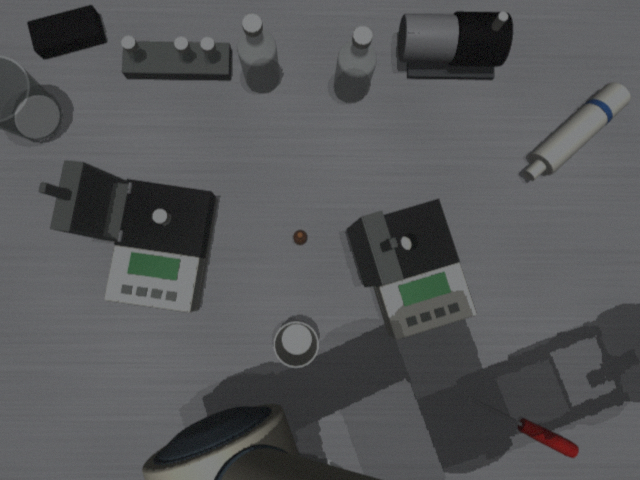

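The vial (white cap) is in the left-hand meter: scene pixel (424,297), top pixel (160,216). Its tab shows at about (506,262) in scene and (50,188) in top. The right-hand meter's well is empty (dark circle at (258,192) in scene). Next I'll zoom in on both views of the vial meter.

```bash
python3 - <<'E'
import pickle,cv2,numpy as np
d=pickle.load(open("s0.pkl","rb"))
a=d["top"]["img"][150:320,30:230]; b=d["scene"]["img"][235:385,350:540]
f=lambda i:cv2.resize(cv2.convertScaleAbs(i,alpha=1.6,beta=10),None,fx=4,fy=4,interpolation=cv2.INTER_CUBIC)[:600]
cv2.imwrite("pics/ztop.png",cv2.resize(f(a),(706,600)) if 0 else cv2.resize(cv2.convertScaleAbs(a,alpha=1.8,beta=10),None,fx=3.5,fy=3.5,interpolation=cv2.INTER_CUBIC))
cv2.imwrite("pics/zscene.png",f(b))
E
```

```text
(no output)
```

View pics/ztop.png

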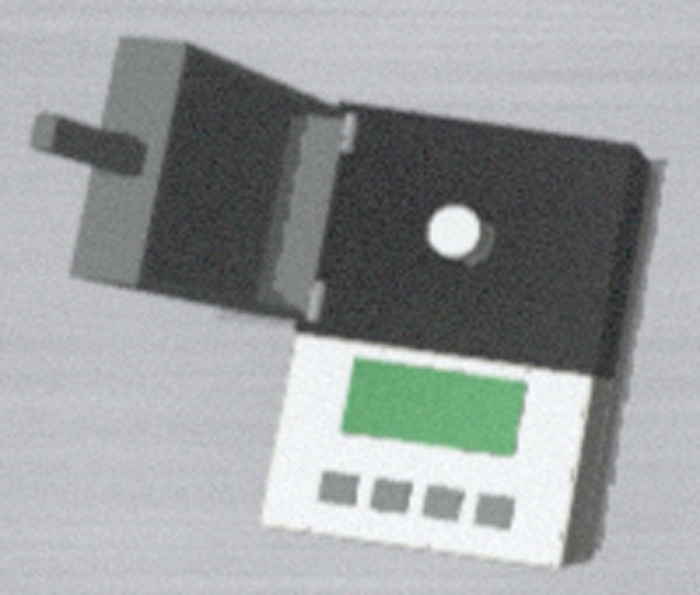

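View pics/zscene.png

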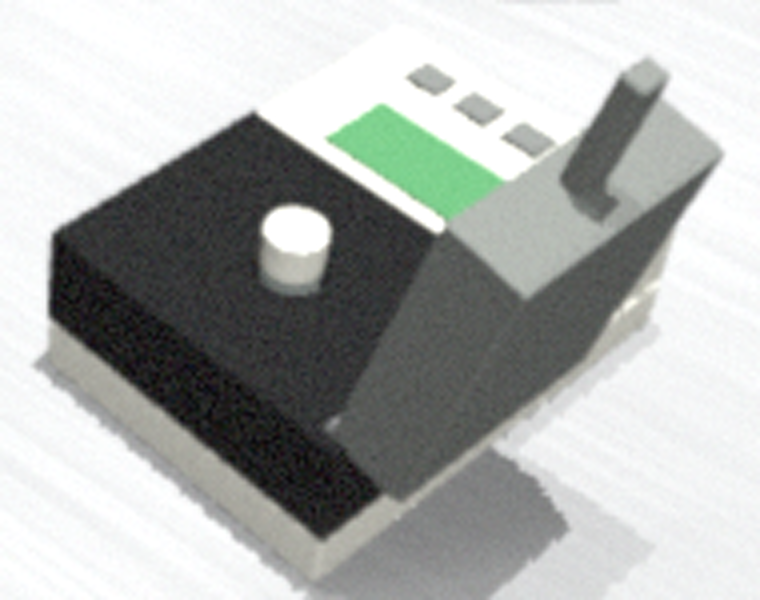

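The zoomed views show the tab's end face at about (42,188) in top and (511,254) in scene, and the box corners and cap are clear. Now I'll cast rays.

```bash
cat > h.py <<'E'
import numpy as np
def ray(s,u,v):
    f=240/np.tan(np.radians(s["fovy"])/2); T=s["cam_to_world"]
    d=T[:3,:3]@np.array([(u-s["cx"])/f,-(v-s["cy"])/f,-1]); return T[:3,3],d/np.linalg.norm(d)
def onz(s,u,v,z):
    o,d=ray(s,u,v); return o+d*(z-o[2])/d[2]
def tri(a,b):
    (o,d),(p,e)=a,b; t=np.linalg.lstsq(np.c_[d,-e],p-o,rcond=None)[0]
    x,y=o+d*t[0],p+e*t[1]; return (x+y)/2,np.linalg.norm(x-y)
E
python3 - <<'E'
import pickle,cv2,numpy as np
from h import *
np.set_printoptions(precision=4,suppress=True)
d=pickle.load(open("s0.pkl","rb")); t,s=d["top"],d["scene"]
zt=lambda x,y:(x/3.5+30,y/3.5+150); zs=lambda x,y:(x/4+350,y/4+235)
P={}
for n,p in dict(bFR=(635,147),bBL=(297,335),bBR=(592,377),wBL=(262,525),wBR=(560,567)).items():
    P[n]=onz(t,*zt(*p),.07); print(n,P[n])
for n,p in dict(bFR=(55,235),bBR=(252,112)).items(): print("scene",n,onz(s,*zs(*p),.07))
print("W",np.linalg.norm(P["wBL"]-P["wBR"]),"L",np.linalg.norm(P["bFR"]-P["wBR"]))
# green axis
m=cv2.inRange(cv2.cvtColor(t["img"],cv2.COLOR_BGR2HSV),(45,60,30),(85,255,255)); m[:,250:]=0
c=max(cv2.findContours(m,0,2)[0],key=cv2.contourArea); b=cv2.boxPoints(cv2.minAreaRect(c)); q=np.array([onz(t,*p,.07) for p in b]); print("green",q)
for e in (q[1]-q[0],q[2]-q[1]): print(np.linalg.norm(e),np.degrees(np.arctan2(e[1],e[0])))
for e in (P["bFR"]-P["wBR"],P["wBL"]-P["wBR"],P["bBL"]-P["bBR"]): print(np.degrees(np.arctan2(e[1],e[0])))
print("cap top", onz(t,*zt(453,230),.089), onz(s,*zs(297,228),.089), tri(ray(t,*zt(453,230)),ray(s,*zs(297,228))))
print("tip",tri(ray(t,*zt(43,132)),ray(s,*zs(645,75))))
E
```

```text
bFR [0.5787 0.142  0.07  ]
bBL [0.4888 0.2949 0.07  ]
bBR [0.4704 0.1586 0.07  ]
wBL [0.4018 0.3061 0.07  ]
wBR [0.3834 0.1703 0.07  ]
scene bFR [0.5817 0.1465 0.07  ]
scene bBR [0.4745 0.1601 0.07  ]
W 0.13710133530117286 L 0.1973298134270962
green [[0.4457 0.2728 0.07  ]
 [0.4794 0.2693 0.07  ]
 [0.4679 0.1905 0.07  ]
 [0.4342 0.1943 0.07  ]]
0.033878421612663634 -5.89167873256861
0.07968072449288845 -98.35545913525466
-8.231282419075976
82.32271948833572
82.28942512526947
cap top [0.5358 0.2198 0.089 ] [0.5363 0.2207 0.089 ] (array([0.5358, 0.2202, 0.0883]), np.float64(0.00039744639792282856))
tip (array([0.551 , 0.3314, 0.2306]), np.float64(0.000734084163599231))
```

Meter yaw comes out near -8°, and the tip agrees with θ≈1.79. I measured its radius as 0.169 m against 0.171 m nominal. The grip point is about (0.551, 0.328, 0.218). I'll move up and across, clear of the spare cover.

The manual's scale: shifts go in shares of 75 cm and turns go in shares of 2 rad. Converting my numbers, 0.18 m / 0.75 = 0.24, -0.12 m / 0.75 = -0.16, -0.12 rad / 2 = -0.06.

```bash
cat > go.py <<'E'
import sys,numpy as np
from scipy.spatial.transform import Rotation as R
from station import manip
np.set_printoptions(precision=4,suppress=True)
YAW=np.radians(-8.1); C=np.array([.536,.2202,0]); M=R.from_euler('z',YAW)
def grip(th):
    y=.06-.155*np.cos(th)+.015*np.sin(th); z=.07+.155*np.sin(th)+.015*np.cos(th)
    return C+M.apply([0,y,z])-[0,0,.019]
WANT=M*R.from_matrix(np.array([[0,1,0],[1,0,0],[0,0,-1.]]))   # tool y = meter x
if __name__=="__main__":
    o=manip.observe(); p=o["ee_pos"]; q=R.from_quat(o["orientation"])
    print("t",o["time"],"p",p,"F",o["wrist_force"],"gap",o["finger_gap"],"rot",(q.inv()*WANT).as_rotvec())
    for a in sys.argv[1:]:
        t=np.array(eval(a)) if ',' in a else grip(float(a))
        print(a,t,"d_tool",q.inv().apply(t-p))
E
```

nudge_tcp:
  moves: [0.085, 0.048, -0.0173, -0.0267, 0, 0, -0.06, 0.085, 0.096, -0.0347, -0.0533, 0, 0, -0.12, 0.085, 0.144, -0.052, -0.08, 0, 0, -0.18, 0.085, 0.192, -0.0693, -0.12, 0, 0, -0.24, 0.085, 0.24, -0.0867, -0.16, 0, 0, -0.3]
  clamp_n: 30

```text
time: 0.6
ee_pos: [0.4088, -0.4221, 0.3519]
orientation: [0.863, 0.506, -0.0, -0.001]
wrist_force: [0.6, -0.5, 0.3]
finger_gap: 0.0851
grasp_force: 0.0
```

```bash
python3 go.py .5,-.1,.38 .53,.2,.36 1.795
```

```text
t 0.6 p [ 0.4088 -0.4221  0.3519] F [ 0.576  -0.5243  0.3305] gap 0.0850503845759995 rot [-0.001  -0.0007 -0.3688]
.5,-.1,.38 [ 0.5  -0.1   0.38] d_tool [ 0.3256 -0.0777 -0.0278]
.53,.2,.36 [0.53 0.2  0.36] d_tool [ 0.602  -0.198  -0.0076]
1.795 [0.5514 0.3282 0.1988] d_tool [ 0.7243 -0.2417  0.1537]
```

Converted, 0.234 m / 0.75 = 0.312, -0.048 m / 0.75 = -0.064, -0.37 rad / 2 = -0.185.

nudge_tcp:
  moves: [0.085, 0.06, -0.016, -0.0267, 0, 0, -0.04, 0.085, 0.12, -0.032, -0.0373, 0, 0, -0.08, 0.085, 0.184, -0.048, -0.0373, 0, 0, -0.12, 0.085, 0.248, -0.064, -0.0373, 0, 0, -0.16, 0.085, 0.312, -0.08, -0.0373, 0, 0, -0.185]

```text
time: 1.1
ee_pos: [0.4711, -0.1884, 0.3792]
orientation: [0.755, 0.655, -0.0, -0.0]
wrist_force: [0.4, -0.0, -0.2]
finger_gap: 0.0849
grasp_force: 0.0
```

```bash
python3 go.py .53,.2,.36 1.795
```

```text
t 1.1 p [ 0.4711 -0.1884  0.3792] F [ 0.4373 -0.0264 -0.1645] gap 0.08492113699462255 rot [-0.0001 -0.0001 -0.0007]
.53,.2,.36 [0.53 0.2  0.36] d_tool [0.3929 0.0033 0.0192]
1.795 [0.5514 0.3282 0.1988] d_tool [0.5228 0.0063 0.1805]
```

Converted, 0.24 m / 0.75 = 0.32, 0.192 m / 0.75 = 0.256.

nudge_tcp:
  moves: [0.085, 0.064, 0, 0, 0, 0, 0, 0.085, 0.128, 0, 0, 0, 0, 0, 0.085, 0.192, 0, 0, 0, 0, 0, 0.085, 0.256, 0, 0, 0, 0, 0, 0.085, 0.32, 0, 0, 0, 0, 0]

```text
time: 1.6
ee_pos: [0.5056, 0.0491, 0.3792]
orientation: [0.756, 0.654, -0.0, -0.0]
wrist_force: [1.5, 0.3, 0.2]
finger_gap: 0.0849
grasp_force: 0.0
```

nudge_tcp:
  moves: [0.06, 0.064, 0, 0, 0, 0, 0, 0.05, 0.128, 0, 0, 0, 0, 0, 0.04, 0.192, 0, 0, 0, 0, 0, 0.04, 0.256, 0, 0, 0, 0, 0, 0.04, 0.32, 0, 0.0267, 0, 0, 0]

```text
time: 2.1
ee_pos: [0.5409, 0.2853, 0.3617]
orientation: [0.756, 0.654, 0.002, 0.001]
wrist_force: [2.3, -1.1, -0.0]
finger_gap: 0.0401
grasp_force: 0.0
```

```bash
python3 go.py 1.795
```

```text
t 2.1 p [0.5409 0.2853 0.3617] F [ 2.2896 -1.1055 -0.0294] gap 0.04012496145947566 rot [ 0.0033 -0.0019 -0.0033]
1.795 [0.5514 0.3282 0.1988] d_tool [0.0437 0.0036 0.163 ]
```

Converted, 0.1 m / 0.75 = 0.1333, 0.085 m / 0.75 = 0.1133.

nudge_tcp:
  moves: [0.04, 0.0467, 0.0027, 0.0267, 0, 0, 0, 0.04, 0.0587, 0.0053, 0.0733, 0, 0, 0, 0.04, 0.0587, 0.0053, 0.1133, 0, 0, 0, 0.04, 0.0587, 0.0053, 0.1333, 0, 0, 0, 0.04, 0.0587, 0.0053, 0.1333, 0, 0, 0]

```text
time: 2.6
ee_pos: [0.5493, 0.3253, 0.2573]
orientation: [0.756, 0.654, -0.002, -0.001]
wrist_force: [0.0, -0.5, 0.7]
finger_gap: 0.0404
grasp_force: 0.0
```

```bash
python3 go.py 1.795; python3 - <<'E'
from station import manip
import cv2
a=manip.snapshot("scene")["img"][120:370,330:560]; b=manip.snapshot("wrist")["img"]
a=cv2.resize(a,None,fx=2,fy=2)[:480]
cv2.imwrite("pics/c1.png",cv2.resize(cv2.hconcat([a,b]),(800,int(480*800/(a.shape[1]+640)))))
E
```

```text
t 2.6 p [0.5493 0.3253 0.2573] F [ 0.0057 -0.4559  0.651 ] gap 0.04037411361702642 rot [-0.0041  0.0027 -0.0034]
1.795 [0.5514 0.3282 0.1988] d_tool [0.0034 0.0019 0.0585]
```

View pics/c1.png

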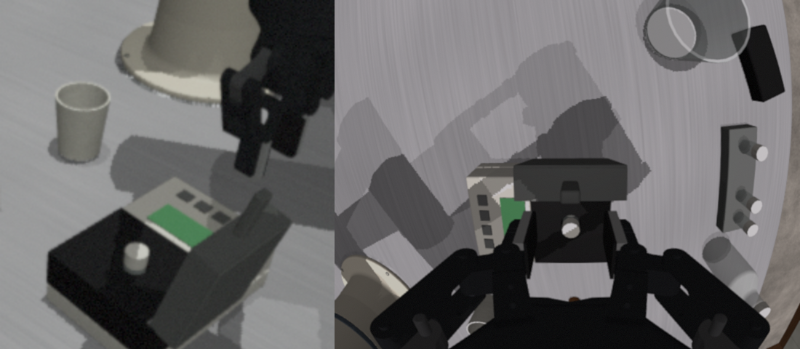

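The tab (571,192 in the wrist half) lies centred between the fingers. Next I'll descend and close.

nudge_tcp:
  moves: [0.04, 0.0027, 0.0013, 0.0267, 0, 0, 0, 0.04, 0.004, 0.0027, 0.0533, 0, 0, 0, 0.04, 0.004, 0.0027, 0.0733, 0, 0, 0, 0.04, 0.004, 0.0027, 0.0773, 0, 0, 0, 0.04, 0.004, 0.0027, 0.0773, 0, 0, 0]
  clamp_n: 30

```text
time: 3.2
ee_pos: [0.5534, 0.3285, 0.203]
orientation: [0.757, 0.654, 0.0, 0.0]
wrist_force: [0.3, -0.2, 0.2]
finger_gap: 0.0397
grasp_force: 0.0
```

nudge_tcp:
  moves: [0.008, 0, 0, 0, 0, 0, 0, 0.008, 0, 0, 0, 0, 0, 0, 0.008, 0, 0, 0, 0, 0, 0, 0.008, 0, 0, 0, 0, 0, 0, 0.008, 0, 0, 0, 0, 0, 0]
  clamp_n: 40

```text
time: 3.7
ee_pos: [0.551, 0.3295, 0.2035]
orientation: [0.756, 0.654, -0.0, -0.001]
wrist_force: [-18.1, 6.0, 13.1]
finger_gap: 0.0133
grasp_force: 39.8
```

```bash
python3 go.py 1.795 1.6 1.4; python3 - <<'E'
from station import manip
import cv2
a=manip.snapshot("scene")["img"][120:370,330:560]; b=manip.snapshot("wrist")["img"]
a=cv2.resize(a,None,fx=2,fy=2)[:480]
cv2.imwrite("pics/c2.png",cv2.resize(cv2.hconcat([a,b]),(800,int(480*800/(a.shape[1]+640)))))
E
```

```text
t 3.7 p [0.551  0.3295 0.2035] F [-18.1028   6.0069  13.1113] gap 0.013285571082563084 rot [-0.0027 -0.0013 -0.003 ]
1.795 [0.5514 0.3282 0.1988] d_tool [-0.0012  0.0006  0.0047]
1.6 [0.5472 0.2989 0.2055] d_tool [-0.0308  0.0006 -0.0021]
1.4 [0.5428 0.2682 0.2063] d_tool [-0.0618  0.0007 -0.0029]
```

View pics/c2.png

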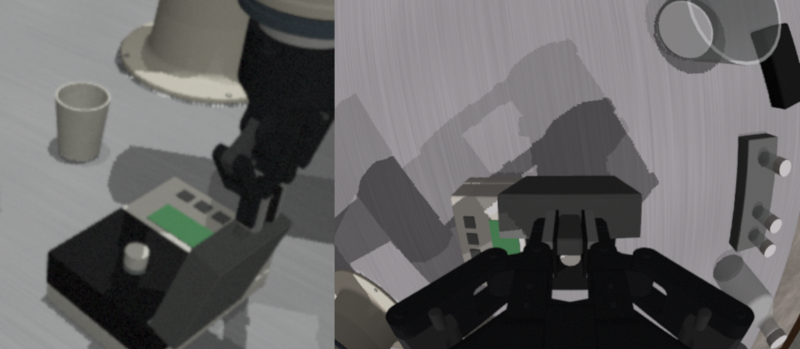

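Gripped at 13.3 mm opening. I'll start the arc with about 0.1 rad per row, and relieve the 2 mm sideways offset.

Converted, -0.0305 m / 0.75 = -0.0407, -0.008 m / 0.75 = -0.0107.

nudge_tcp:
  moves: [0.008, -0.0107, -0.0027, -0.0027, 0, 0, 0, 0.008, -0.02, -0.0027, -0.0053, 0, 0, 0, 0.008, -0.0307, -0.0027, -0.0073, 0, 0, 0, 0.008, -0.0407, -0.0027, -0.0093, 0, 0, 0, 0.008, -0.0407, -0.0027, -0.0093, 0, 0, 0]
  clamp_n: 40

```text
time: 4.3
ee_pos: [0.5464, 0.2984, 0.2102]
orientation: [0.757, 0.654, 0.001, -0.0]
wrist_force: [-6.0, 3.4, 6.1]
finger_gap: 0.0132
grasp_force: 40.1
```

```bash
python3 go.py 1.6 1.5 1.4 1.3
```

```text
t 4.3 p [0.5464 0.2984 0.2102] F [-5.9784  3.425   6.103 ] gap 0.013226730318985927 rot [ 0.0004 -0.001  -0.004 ]
1.6 [0.5472 0.2989 0.2055] d_tool [0.0007 0.0007 0.0047]
1.5 [0.545  0.2836 0.2067] d_tool [-0.0148  0.0007  0.0035]
1.4 [0.5428 0.2682 0.2063] d_tool [-0.0304  0.0008  0.0039]
1.3 [0.5406 0.2529 0.2044] d_tool [-0.0459  0.0009  0.0058]
```

Converted, -0.064 m / 0.75 = -0.0853, -0.048 m / 0.75 = -0.064.

```bash
sed -i 's/\.155\*/.16*/g' go.py
```

nudge_tcp:
  moves: [0.008, -0.0213, -0.0013, -0.0013, 0, 0, 0, 0.008, -0.0427, -0.0013, -0.0013, 0, 0, 0, 0.008, -0.064, -0.0013, 0.0013, 0, 0, 0, 0.008, -0.0853, -0.0013, 0.0067, 0, 0, 0, 0.008, -0.0853, -0.0013, 0.0067, 0, 0, 0]

```text
time: 4.8
ee_pos: [0.5371, 0.2331, 0.2045]
orientation: [0.757, 0.653, 0.001, 0.001]
wrist_force: [4.9, -2.0, 6.5]
finger_gap: 0.013
grasp_force: 41.6
```

```bash
python3 go.py 1.2 1.1 1.0 0.9 0.8 0.7
```

```text
t 4.8 p [0.5371 0.2331 0.2045] F [ 4.9164 -2.028   6.4972] gap 0.013009594459104903 rot [ 0.002   0.0002 -0.0052]
1.2 [0.5383 0.236  0.2056] d_tool [ 0.003   0.0007 -0.001 ]
1.1 [0.5361 0.221  0.2004] d_tool [-0.0122  0.0008  0.0041]
1.0 [0.5341 0.2065 0.1937] d_tool [-0.0268  0.0008  0.0108]
0.9 [0.5321 0.1928 0.1857] d_tool [-0.0407  0.0009  0.0189]
0.8 [0.5303 0.1799 0.1762] d_tool [-0.0537  0.0009  0.0283]
0.7 [0.5286 0.168  0.1655] d_tool [-0.0657  0.001   0.039 ]
```

Converted, -0.054 m / 0.75 = -0.072, 0.001 m / 0.75 = 0.0013.

nudge_tcp:
  moves: [0.008, -0.0173, 0.0013, 0.0053, 0, 0, 0, 0.008, -0.036, 0.0013, 0.0147, 0, 0, 0, 0.008, -0.0547, 0.0013, 0.0253, 0, 0, 0, 0.008, -0.072, 0.0013, 0.0373, 0, 0, 0, 0.008, -0.072, 0.0013, 0.0373, 0, 0, 0]

```text
time: 5.3
ee_pos: [0.5297, 0.1797, 0.1756]
orientation: [0.757, 0.654, -0.0, 0.0]
wrist_force: [1.9, -2.6, 5.5]
finger_gap: 0.0132
grasp_force: 42.9
```

```bash
python3 go.py 0.8 0.7 0.6 0.5 0.4 0.3
```

```text
t 5.3 p [0.5297 0.1797 0.1756] F [ 1.9297 -2.5671  5.4966] gap 0.013232862124321254 rot [ 0.0004  0.0009 -0.005 ]
0.8 [0.5303 0.1799 0.1762] d_tool [ 0.0003  0.0005 -0.0006]
0.7 [0.5286 0.168  0.1655] d_tool [-0.0117  0.0006  0.0101]
0.6 [0.527  0.1573 0.1537] d_tool [-0.0225  0.0006  0.0219]
0.5 [0.5257 0.1477 0.1409] d_tool [-0.0322  0.0007  0.0348]
0.4 [0.5245 0.1395 0.1271] d_tool [-0.0405  0.0007  0.0486]
0.3 [0.5235 0.1327 0.1126] d_tool [-0.0473  0.0007  0.0631]
```

Converted, 0.048 m / 0.75 = 0.064, -0.04 m / 0.75 = -0.0533.

nudge_tcp:
  moves: [0.008, -0.016, 0, 0.0133, 0, 0, 0, 0.008, -0.03, 0, 0.0293, 0, 0, 0, 0.008, -0.0427, 0, 0.0467, 0, 0, 0, 0.008, -0.0533, 0, 0.064, 0, 0, 0, 0.008, -0.0533, 0, 0.064, 0, 0, 0]

```text
time: 5.8
ee_pos: [0.5242, 0.1404, 0.1272]
orientation: [0.757, 0.654, -0.0, 0.001]
wrist_force: [4.2, -6.6, 4.9]
finger_gap: 0.013
grasp_force: 44.3
```

```bash
python3 go.py 0.4 0.3 0.25 0.2 0.15 0.1 0.05 0
```

```text
t 5.8 p [0.5242 0.1404 0.1272] F [ 4.1507 -6.5736  4.9489] gap 0.01303630963503768 rot [ 0.0005  0.0011 -0.0045]
0.4 [0.5245 0.1395 0.1271] d_tool [-0.0008  0.0005  0.0001]
0.3 [0.5235 0.1327 0.1126] d_tool [-0.0077  0.0005  0.0146]
0.25 [0.5231 0.1298 0.1051] d_tool [-0.0106  0.0005  0.0221]
0.2 [0.5228 0.1273 0.0975] d_tool [-0.0131  0.0005  0.0297]
0.15 [0.5225 0.1252 0.0897] d_tool [-0.0152  0.0005  0.0375]
0.1 [0.5222 0.1235 0.0819] d_tool [-0.017   0.0005  0.0453]
0.05 [0.522  0.1221 0.074 ] d_tool [-0.0183  0.0005  0.0532]
0 [0.5219 0.1212 0.066 ] d_tool [-0.0192  0.0005  0.0612]
```

Converted, 0.037 m / 0.75 = 0.0493, 0.03 m / 0.75 = 0.04.

nudge_tcp:
  moves: [0.008, -0.0053, 0, 0.0093, 0, 0, 0, 0.008, -0.0107, 0, 0.0195, 0, 0, 0, 0.008, -0.0141, 0, 0.0293, 0, 0, 0, 0.008, -0.0173, 0, 0.04, 0, 0, 0, 0.008, -0.02, 0, 0.0493, 0, 0, 0]

```text
time: 6.3
ee_pos: [0.5223, 0.1265, 0.0907]
orientation: [0.757, 0.654, 0.0, 0.001]
wrist_force: [5.3, -3.5, 3.0]
finger_gap: 0.0132
grasp_force: 45.4
```

```bash
python3 go.py  0.1 0.05 0
```

```text
t 6.3 p [0.5223 0.1265 0.0907] F [ 5.2696 -3.4921  3.0334] gap 0.01321692852580391 rot [ 0.0013  0.0004 -0.0038]
0.1 [0.5222 0.1235 0.0819] d_tool [-0.003   0.0004  0.0088]
0.05 [0.522  0.1221 0.074 ] d_tool [-0.0043  0.0004  0.0168]
0 [0.5219 0.1212 0.066 ] d_tool [-0.0052  0.0004  0.0247]
```

nudge_tcp:
  moves: [0.008, -0.0013, 0, 0.0053, 0, 0, 0, 0.008, -0.0027, 0, 0.0107, 0, 0, 0, 0.008, -0.0033, 0, 0.016, 0, 0, 0, 0.008, -0.004, 0, 0.02, 0, 0, 0, 0.008, -0.004, 0, 0.02, 0, 0, 0]

```text
time: 6.8
ee_pos: [0.5218, 0.1236, 0.0757]
orientation: [0.756, 0.654, 0.0, 0.001]
wrist_force: [6.3, -6.5, 2.7]
finger_gap: 0.0133
grasp_force: 45.6
```

```bash
python3 go.py 0.05 0
```

```text
t 6.8 p [0.5218 0.1236 0.0757] F [ 6.2647 -6.5199  2.7387] gap 0.013319918853719028 rot [ 0.0012  0.0004 -0.0037]
0.05 [0.522  0.1221 0.074 ] d_tool [-0.0014  0.0004  0.0017]
0 [0.5219 0.1212 0.066 ] d_tool [-0.0023  0.0004  0.0097]
```

Next come slow small steps until the vertical force shows the stop.

Converted, 0.0085 m / 0.75 = 0.0113, 0.008 m / 0.75 = 0.0107.

nudge_tcp:
  moves: [0.008, -0.0013, 0, 0.0027, 0, 0, 0, 0.008, -0.002, 0, 0.0053, 0, 0, 0, 0.008, -0.0027, 0, 0.008, 0, 0, 0, 0.008, -0.0027, 0, 0.0107, 0, 0, 0, 0.008, -0.0027, 0, 0.0113, 0, 0, 0]

```text
time: 7.3
ee_pos: [0.5216, 0.1221, 0.0674]
orientation: [0.756, 0.654, 0.001, 0.0]
wrist_force: [6.2, -2.3, 2.8]
finger_gap: 0.0129
grasp_force: 45.6
```

nudge_tcp:
  moves: [0.008, 0, 0, 0.0013, 0, 0, 0, 0.008, 0, 0, 0.0027, 0, 0, 0, 0.008, 0, 0, 0.004, 0, 0, 0, 0.008, 0, 0, 0.004, 0, 0, 0]

```text
time: 7.7
ee_pos: [0.5216, 0.1219, 0.0644]
orientation: [0.756, 0.654, 0.0, 0.001]
wrist_force: [5.4, -4.3, 1.7]
finger_gap: 0.0134
grasp_force: 45.5
```

```bash
python3 go.py 0
```

```text
t 7.7 p [0.5216 0.1219 0.0644] F [ 5.381  -4.3371  1.6598] gap 0.01342653410341339 rot [ 0.0014  0.0001 -0.0036]
0 [0.5219 0.1212 0.066 ] d_tool [-0.0006  0.0004 -0.0016]
```

Converted, 0.003 m / 0.75 = 0.004, 0.002 m / 0.75 = 0.0027.

nudge_tcp:
  moves: [0.008, 0, 0, 0.0013, 0, 0, 0, 0.008, 0, 0, 0.0027, 0, 0, 0, 0.008, 0, 0, 0.004, 0, 0, 0, 0.008, 0, 0, 0.004, 0, 0, 0]

```text
time: 8.1
ee_pos: [0.5216, 0.1217, 0.0614]
orientation: [0.756, 0.654, 0.0, 0.001]
wrist_force: [4.5, -6.6, 2.4]
finger_gap: 0.0135
grasp_force: 45.5
```

nudge_tcp:
  moves: [0.008, 0, 0, 0.0013, 0, 0, 0, 0.008, 0, 0, 0.0027, 0, 0, 0, 0.008, 0, 0, 0.0027, 0, 0, 0]

```text
time: 8.4
ee_pos: [0.5217, 0.1217, 0.0606]
orientation: [0.756, 0.654, 0.001, 0.001]
wrist_force: [-0.8, -8.0, 28.0]
finger_gap: 0.0133
grasp_force: 48.8
```

```bash
python3 - <<'E'
from station import manip
import cv2
a=manip.snapshot("scene")["img"][180:400,330:560]; b=manip.snapshot("top")["img"][150:330,30:250]
a=cv2.resize(a,(400,382));b=cv2.resize(b,(400,382))
cv2.imwrite("pics/c3.png",cv2.convertScaleAbs(cv2.hconcat([a,b]),alpha=1.5,beta=10))
E
```

```text
(no output)
```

View pics/c3.png

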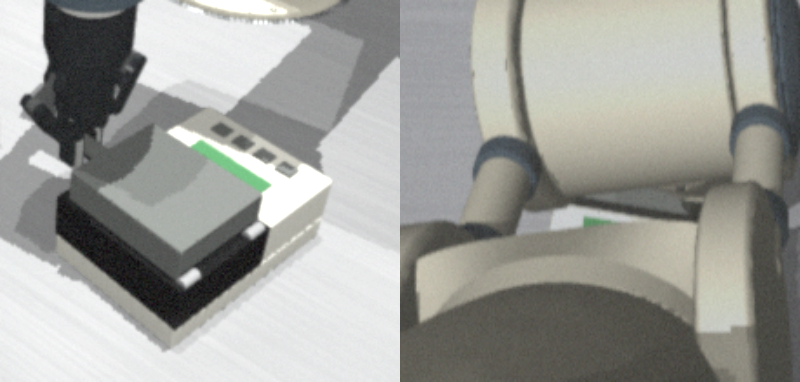

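Vertical force rose to 28 N, so the cover is on its stop, and the picture shows it lying flat on the deck. I'll release and withdraw.

Converted, -0.001 m / 0.75 = -0.0013.

nudge_tcp:
  moves: [0.04, 0, 0, -0.0013, 0, 0, 0, 0.04, 0, 0, -0.0013, 0, 0, 0, 0.04, 0, 0, -0.0013, 0, 0, 0, 0.04, 0, 0, -0.0013, 0, 0, 0, 0.04, 0, 0, -0.0013, 0, 0, 0]

```text
time: 9.0
ee_pos: [0.5207, 0.1224, 0.0603]
orientation: [0.756, 0.654, -0.0, -0.0]
wrist_force: [0.3, -0.3, 0.5]
finger_gap: 0.0401
grasp_force: 0.0
```

nudge_tcp:
  moves: [0.04, 0, 0, -0.0267, 0, 0, 0, 0.04, 0, 0, -0.0667, 0, 0, 0, 0.04, 0, 0, -0.12, 0, 0, 0, 0.04, 0, 0, -0.1733, 0, 0, 0, 0.04, 0, 0, -0.2267, 0, 0, 0]

```text
time: 9.5
ee_pos: [0.5204, 0.1223, 0.2321]
orientation: [0.756, 0.654, -0.0, -0.0]
wrist_force: [0.5, -0.0, -0.1]
finger_gap: 0.04
grasp_force: 0.0
```

nudge_tcp:
  moves: [0.04, 0, 0, -0.04, 0, 0, 0, 0.04, 0, 0, -0.08, 0, 0, 0, 0.04, 0, 0, -0.08, 0, 0, 0, 0.04, 0, 0, -0.08, 0, 0, 0]

```text
time: 9.9
ee_pos: [0.5209, 0.1224, 0.2907]
orientation: [0.756, 0.654, 0.0, 0.0]
wrist_force: [-0.5, -0.7, -0.1]
finger_gap: 0.0401
grasp_force: 0.0
```

```bash
python3 - <<'E'
from station import manip
import cv2
a=manip.snapshot("scene")["img"]
cv2.imwrite("pics/c4.png",a)
E
```

```text
(no output)
```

View pics/c4.png

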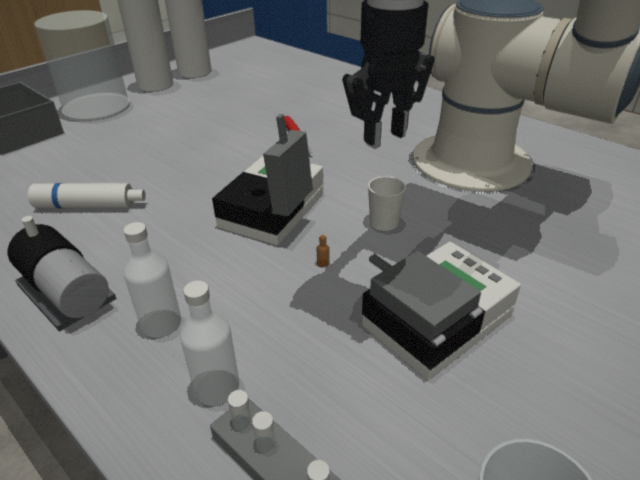

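The vial meter's cover lies shut with its tab at (383,264). The other cover still stands open at (290,172), and the gripper is clear of everything.

```bash
python3 -c "
from station import manip
print(manip.finish_job())"
```

```text
the job is handed in; nothing more can be done
None
```

I led the vial meter's cover down by its tab onto its stop and let go; the other meter's cover still stands open, the vial was not disturbed as far as I could tell (it is now hidden under the cover), and the job was handed in at about 10 s of the 32 s allowed, with no verdict returned.

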